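# Close the paint case and snap its cap on

## Robot

A 6-joint arm with a two-finger parallel gripper is mounted at the origin on the work surface. World frame = base frame: x ahead of the robot, y to its left, z up, the work surface at z = 0. Lengths are in m, angles in rad, forces in N, time in s.
With the tool pointing down it reaches from about 0.35 to 0.975 m from the base axis. Payload 4.9 kg.
Tool frame: the origin (TCP) lies on the centre line of the jaws, within the pads' length; the fingertips stand manip.tip_reach ahead of it and the grasp point (between the pads) is the TCP (manip.tip_reach is the distance from the TCP to the fingertips, in m); z points along the fingers, y is the line along which they close (so a half turn about z gives the same grasp; the last joint's range is limited). The gripper opens to 85 mm and grips with 20 to 120 N. Pads are 22 mm wide; open, the fingers measure 114 mm over their backs; the gripper's body (76 mm by 85 mm) begins 54 mm behind the grasp point. The pads swing forward as they close: fully open they stand 13 mm farther back than shut.
Start: joints at [1.211, 0.053, 1.613, -0, 1.476, -0.119], TCP at [0.149, 0.607, 0.25] pointing down, gripper open.
Joint ranges: [-3.01, 3.01], [-1.01, 2.22], [0.06, 2.58], [-1.02, 4.17], [0.09, 2.62], [-3.14, 3.14]. Speed limits (rad/s): [2.57, 2.57, 3.14, 3.14, 3.14, 3.14].

## Interface

Orientations are given as a unit quaternion [w, x, y, z].
In Python, from plant import manip gives the robot as it stands. The module is installed in compiled form; this text tells all that it offers.
- The arm moves only by the tool move_arm, never from a script. Its argument "rows" is a list of rows, each a list of 7 numbers: the shift along the tool's x, y, z in cm, then the turn, a rotation vector about the tool's x, y, z in degrees, then the opening, from -1 (shut) to 1 (fully open). In form: [[tx, ty, tz, ax, ay, az, jaw], ...]. A call has 1 to 20 rows; each row shifts and turns the commanded pose from where the row before left it, along the tool's axes as they then stand; what a row does not reach is not made up. A row lasts 1/12 s, in which the tool goes at most 41.7 mm and 7.16 degrees, less where a joint would pass 70% of its speed; a pose out of reach is approached as far as the arm can. A call is refused whole if a number of a shift passes 4.17 or a number of a turn 7.16, either way. A call with a gripper value outside its range is refused whole. The fingers move at their own pace and stop on an object; the grip force is fixed at half the most. Time passes only in rows, so rows that do not move let the fingers close. It gives the time, the measured TCP pose, the force, the opening and the grip force at its end, in the units of the state.
- manip.state(): the state, without advancing time (a new reading comes with each control period).
- manip.grab_frame(name): name is "scene" or "side" or "wrist"; returns a dict with "img" (480x640x3 uint8, blue, green, red), "mtx" (3x3 intrinsics, pixels), "R" (3x3) and "t" (3): a world point X has camera coordinates R X + t. Camera axes: x right, y down, z forward; pixel columns grow to the right and rows downward; lengths in m; the calibration is good to about 2 mm. The wrist camera is an equidistant fisheye: a pixel r from the principal point sees the ray r / f radians off the axis. A picture is of the moment at which its call begins. There is no depth.
- manip.job_done(): hands the job in; it is judged then, once.
The state is a dict: "time": time; "joint_pos": joint angles; "joint_vel": joint speeds; "joint_efforts": joint torques, N m; "tool_pos": TCP position; "tool_rot": TCP orientation; "contact_force": force on the tool from outside, world axes, zero at the start; "ft_torque": the same for the moment, N m; "gripper_width": opening from 0.0 (shut) to 1.0 (fully open); "grasp_force": force on a finger pad.
Only numpy, scipy, OpenCV 4.12 (cv2) and the standard library are available. Lean on these libraries where they do the work, as an engineer would, in place of code of your own. Each camera call takes 0.05 s, during which the arm holds its last target. There are 200 camera calls.

## Task

Fold the open cover of the paint case all the way down until it is shut, with the case's stud standing up through the slot in the cover's edge. Then take the loose snap cap with the finger knob and press it upright onto the stud until it clicks and sits fully home over the cover; do not let up after the click: keep the fingers on the cap and finish while still pressing it down firmly (with more than 5 N). Leave everything else on the table where it is.

Things in the scene. Friction and masses are not known exactly. Their poses are not given: they have to be found in the camera images.
- case: Grey flat paint case with six pots inside, fixed to the table; 130 mm (x) by 170 mm (y), walls 34 mm high, a small foot sticks out 15 mm at the middle of its -y and +y sides. Origin: centre of the underside; x axis level from the hinge side to the stud side (roughly away from the robot), z up.
- cover (a joint): Angle of the white cover, a flat panel 130 mm from hinge to free edge, 170 mm wide, 5 mm thick, hinged on the case's -x rim (nearer the robot). 0 = shut (outer face up, 39.5 mm above the table), pi/2 = upright, at most 1.7. Starts open, leaning over the case or nearly upright. Stiff: it stays where left; 1 to 5 N on the outer face near the free edge folds it.
- cover_hinge (a point): Middle of the cover's hinge line, on its axis, 34.5 mm above the table (65 mm from the case's centre along its -x). The cover's inner face lies in a plane through this line; the outer face (the one towards the robot when upright) is 5 mm off it.
- cover_edge (a point): Middle of the cover's free edge, on the outer face, 130 mm from the hinge; moves with the cover. It lies in the mouth of a slot 25 mm wide and 33 mm long, cut into the edge, through which the stud comes when the cover is shut.
- stud_seat (a point): On the stud's axis, centre of the white collar, 23 mm across and 40 mm above the table, on which the cap comes to sit; 45 mm from the case's centre along its +x. The stud is a 15 mm pin that rises 20 mm above here (top 5 mm tapered to 7 mm across); four sprung barbs bulge to 22 mm across, 8 mm above here. A cap let go on the stud rests on the barbs, about 13 mm up.
- cap: Loose white snap cap, 48 mm tall, 30 g, open end down: skirt 34 mm across, 26 mm high, on it a finger knob 22 mm across, 22 mm high. Origin: centre of the open underside; z up. Mouth 18 mm wide with a 3 mm lip, inside 25 mm wide, 22 mm deep. Pressed on the stud it resists up to about 10 N, clicks, the resistance drops, it goes down onto the collar, underside level with point stud_seat.
- rabbit_small: Bystander: white ceramic rabbit, 75 mm tall, some 85 mm beyond the cap (+x). Origin: centre of its foot.
- jar_lid_pot: Bystander: small glass pot with a white screw lid, 40 mm across, 32 mm tall with no knob, some 85 mm before the cap (-x). Origin: centre of its foot.
- rabbit_large: Bystander: white ceramic rabbit, 150 mm tall. Origin: centre of its foot.
- brush_jar: Bystander: glass jar with a brush in it, 68 mm across, 165 mm tall. Origin: centre of its foot.
- knight: Bystander: white ceramic knight, 110 mm tall. Origin: centre of its foot.
- palette: Bystander: flower-shaped paint palette, 134 mm across, 11 mm thick. Origin: centre of its underside.
- water_bottle: Bystander: clear water bottle, 64 mm across, 190 mm tall. Origin: centre of its foot.
- phone: Bystander: black phone lying flat, 150 by 73 by 9 mm. Origin: centre of its underside.
Things that resemble listed ones, but are neither listed nor needed, are in the scene too. Leave any green or pink look-alike of the case alone. What is shaped like the cap but blue or red is not meant.

How it is judged:
On the way, in this order (a step that is already met when the one before it is completed fails the run):
1. the cover is folded shut (value of joint cover below 0.08 rad), for 0.2 s.
2. the cap has snapped past the barbs and sits home on the stud (z of cap in the frame of stud_seat below 0.002 m and horizontal distance between cap and stud_seat below 0.003 m and angle between cap's own z axis and vertical below 0.08 rad and value of joint cover below 0.05 rad), for 0.2 s.
At the end, for the whole second after the job is handed in: The cover is shut (within 0.05 rad), the cap sits home on the stud (underside within 2 mm of the collar, within 3 mm of the stud's axis, upright within 0.08 rad), and the fingers still press it: more than 5 N between cap and case and between fingers and cap, all through the last second (all of step 2 and contact force between cap and case above 5 N and contact force between the fingers and cap above 5 N); the arm keeps its last pose, push and grip.
It fails at once if a bystander is pushed more than 30 mm or knocked over (distance of any of rabbit_small, jar_lid_pot, rabbit_large, brush_jar, knight, palette, water_bottle, phone from where it was at the start of the episode above 0.03 m or angle between any of rabbit_small, jar_lid_pot, rabbit_large, brush_jar, knight, palette, water_bottle, phone's own z axis and vertical above 0.6 rad).
It also fails if it takes over 48 s, if anything falls off the work surface, if the arm or the gripper's body presses on something with over 40 N, if the wrist force passes 120 N, or if a joint passes its speed limit or range.

## Working session

There is one attempt and no reset: what is moved stays moved. The work goes in short steps, Python scripts to look and compute and a tool call to move; the robot and the scene stay as the last step left them, time stands still between calls to the robot, and variables do not carry over. Pictures are saved under pics/ and viewed, at most 10 in all, crops included, and the job is handed in when it is done.

Besides the shell and the picture viewer there is one more tool, called after "Emit:" as a command line: name --pt "numbers of a row" for each row, then --argument value for the rest. move_arm: Moves the arm, as the interface text tells. Its arguments: {"type":"object","properties":{"rows":{"type":"array","items":{"type":"array","items":{"type":"number"}}}},"required":["rows"]}

```bash
mkdir -p pics; cat > h.py <<'E'
import numpy as np, cv2
from plant import manip
from scipy.spatial.transform import Rotation as Ro
def tri(obs):
    # obs: list of (frame,(u,v)) pinhole
    A=[];b=[]
    for f,(u,v) in obs:
        P=f["mtx"]@np.c_[f["R"],f["t"]]
        for r in (u*P[2]-P[0],v*P[2]-P[1]): A.append(r[:3]);b.append(-r[3])
    return np.linalg.lstsq(np.array(A),np.array(b),rcond=None)[0]
def onz(f,uv,z):
    d=f["R"].T@np.linalg.inv(f["mtx"])@[uv[0],uv[1],1]; c=-f["R"].T@f["t"]
    return c+d*(z-c[2])/d[2]
def proj(f,X):
    p=f["mtx"]@(f["R"]@np.array(X)+f["t"]); return p[:2]/p[2]
E
python3 - <<'E'
from h import *
import pickle
F={n:manip.grab_frame(n) for n in("scene","side","wrist")}
pickle.dump(F,open("F.pkl","wb"))
for n in F:
    cv2.imwrite(f"pics/{n}0.png",F[n]["img"]); print(n,F[n]["mtx"][0],F[n]["mtx"][1],-F[n]["R"].T@F[n]["t"],F[n]["R"][2])
print(manip.state(),manip.tip_reach)
E
```

```text
scene [473.22724452   0.         320.37110186] [  0.         473.22724452 244.63355701] [1.39737319 0.40231624 0.84482119] [-0.67969548 -0.34085925 -0.64948366]
side [566.93245392   0.         321.58835744] [  0.         566.93245392 236.76448177] [ 0.52496319 -0.87225403  0.96315995] [ 0.04040901  0.68768035 -0.72488816]
wrist [371.64829954   0.         322.64227566] [  0.         371.64829954 244.71432069] [0.06933153 0.62662185 0.3718107 ] [ 0.31334818 -0.07749638 -0.94647093]
{'time': 0.15, 'joint_pos': array([ 1.21097978e+00,  5.32490638e-02,  1.61401666e+00, -7.76988417e-09,
        1.47600853e+00, -1.19015287e-01]), 'joint_vel': array([ 0.00040003, -0.00126317, -0.0034298 , -0.00067823, -0.00259751,
       -0.0013074 ]), 'joint_efforts': array([ 7.43025266e-04, -3.94234872e+01, -3.70725274e+01, -1.61873772e-04,
        4.64181590e-03, -1.56430491e-05]), 'tool_pos': array([0.14889152, 0.60651854, 0.24929549]), 'tool_rot': array([-1.99378680e-04,  1.20109906e-01,  9.92760245e-01, -8.16814883e-04]), 'contact_force': array([ 0.22896002,  0.82393938, -0.3757723 ]), 'ft_torque': array([-0.02278881, -0.01070518,  0.06159163]), 'grasp_force': 0.0, 'gripper_width': 0.9955642859246248} 0.019
```

View pics/scene0.png

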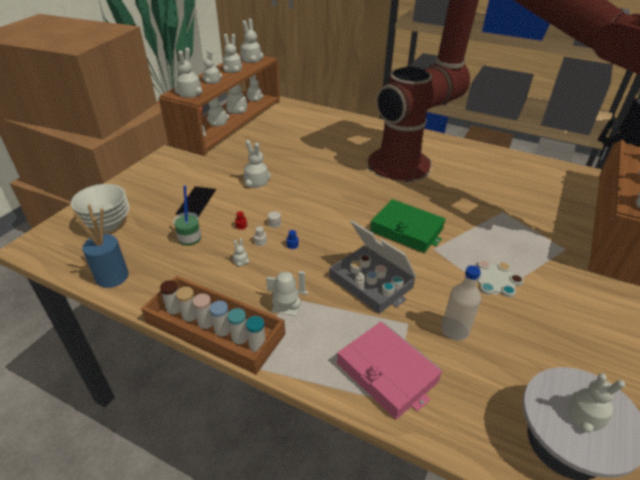

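View pics/side0.png

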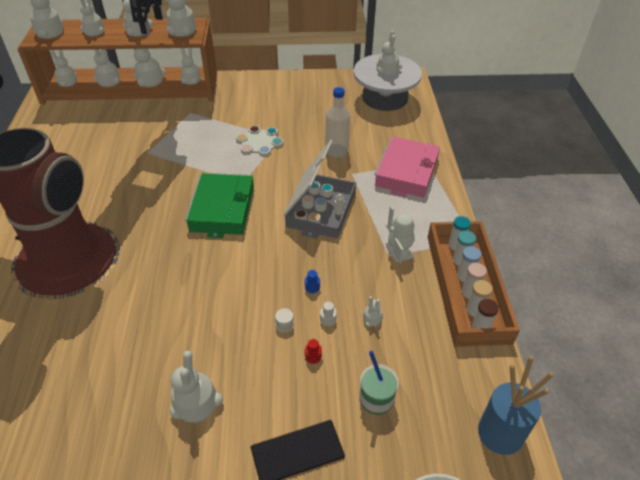

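The scene view shows the grey open case near (372,275) and the white cap near (260,235). In the side view the case is near (320,205) and the cap near (328,314). I'll enlarge both.

```bash
python3 - <<'E'
from h import *
import pickle
F=pickle.load(open("F.pkl","rb"))
def crop(n,x,y,w,h,s,o):
    c=F[n]["img"][y:y+h,x:x+w]; cv2.imwrite(o,cv2.resize(c,None,fx=s,fy=s,interpolation=cv2.INTER_CUBIC))
crop("scene",230,200,200,120,4,"pics/c1.png")
crop("side",265,135,110,200,3,"pics/c2a.png")
a=cv2.resize(F["side"]["img"][135:245,270:370],None,fx=5,fy=5,interpolation=cv2.INTER_CUBIC)
b=cv2.resize(F["side"]["img"][290:340,305:355],None,fx=5,fy=5,interpolation=cv2.INTER_CUBIC)
o=np.zeros((550,750,3),np.uint8);o[:,:500]=a;o[:250,500:]=b
cv2.imwrite("pics/c2.png",o)
E
```

```text
(no output)
```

View pics/c1.png

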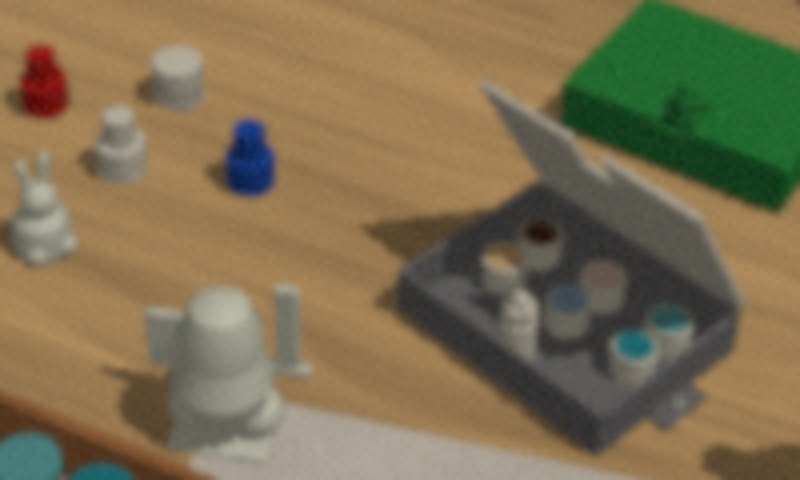

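View pics/c2.png

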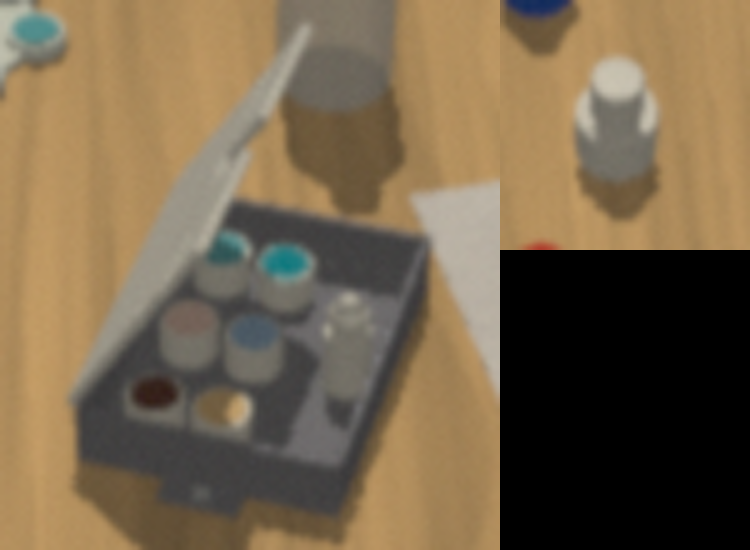

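The crops show these points:
- **Scene crop:** cap knob top at (119,113), stud tip at (520,292), case rim corners at (400,270), (600,413) and (738,306), and cover free corners at (484,84) and (700,215).
- **Side crop:** stud tip at (350,296), cover corners at (310,28) and (185,180), and cap top at (118,78).

I'll fit the poses from these.

```bash
cat > fit.py <<'E'
from h import *
import pickle
from scipy.optimize import least_squares
F=pickle.load(open("F.pkl","rb"))
sc=lambda x,y:(x/4-.375+230,y/4-.375+200)
si=lambda x,y:(x/5-.4+270,y/5-.4+135)
sb=lambda x,y:(x/5-.4+305,y/5-.4+290)
S,D=F["scene"],F["side"]
print("stud tip",tri([(S,sc(520,292)),(D,si(350,296))]))
print("cap top",tri([(S,sc(119,113)),(D,sb(118,78))]), onz(S,sc(119,113),.048),onz(D,sb(118,78),.048))
print("cover +y,-y corner",tri([(S,sc(700,215)),(D,si(310,28))]),tri([(S,sc(484,84)),(D,si(185,180))]))
obs=[(S,sc(400,270),"A"),(S,sc(600,413),"B"),(S,sc(738,306),"C"),(S,sc(520,290),"T"),(D,si(430,240),"B"),(D,si(340,487),"A"),(D,si(76,402),"H-"),(D,si(350,294),"T"),
(S,sc(484,84),"E-"),(S,sc(700,215),"E+"),(D,si(310,28),"E+"),(D,si(185,180),"E-")]
def pts(p):
    x,y,a,th=p; R=Ro.from_euler("z",a).as_matrix(); o=np.array([x,y,0])
    e=lambda s:np.array([-.065+.13*np.cos(th)-.0025*np.sin(th),s*.085,.0345+.13*np.sin(th)+.0025*np.cos(th)])
    L=dict(A=[.065,-.085,.034],B=[.065,.085,.034],C=[-.065,.085,.034],T=[.045,0,.06])
    L["H-"]=[-.065,-.085,.0345];L["E-"]=e(-1);L["E+"]=e(1)
    return {k:o+R@np.array(v) for k,v in L.items()}
f=lambda p:np.concatenate([proj(c,pts(p)[k])-uv for c,uv,k in obs])
r=least_squares(f,[.7,.1,0.,1.2],loss="soft_l1")
print("case",r.x, "\n",r.fun.reshape(-1,2).round(1))
P=r.x;R=Ro.from_euler("z",P[2]).as_matrix()
print("stud",np.r_[P[:2],0]+R@[.045,0,.04]); print({k:v.round(3) for k,v in pts(P).items()})
for nm,su,dd in(("rabbit_s",sc(40,262),None),("lid",sc(178,104),None),("knight",sc(220,450),None)): print(nm,onz(S,su,0))
print("bottle",onz(S,(460,335),0),onz(D,(337,153),0), "blue",onz(S,sc(249,190),0),onz(S,sc(42,112),0))
E
python3 fit.py
```

```text
stud tip [0.62477603 0.12113416 0.06154984]
cap top [ 0.57971499 -0.19294962  0.04835139] [ 0.57875637 -0.19307088  0.048     ] [ 0.58000674 -0.19298737  0.048     ]
cover +y,-y corner [0.60887616 0.2156857  0.14836943] [0.55372662 0.07213314 0.16521581]
case [ 0.58173982  0.13602399 -0.35204623  1.05696932] 
 [[-0.8 -0.8]
 [-0.1  1.1]
 [ 1.   1.3]
 [-0.   0.6]
 [ 0.6 -0.5]
 [-0.6 -3.5]
 [-1.1  1.2]
 [-0.3  1.1]
 [-0.2 -1.8]
 [ 0.3  0.1]
 [-0.7 -0.8]
 [ 1.8 14. ]]
stud [0.62397993 0.12050712 0.04      ]
{'A': array([0.613, 0.034, 0.034]), 'B': array([0.672, 0.193, 0.034]), 'C': array([0.55 , 0.238, 0.034]), 'T': array([0.624, 0.121, 0.06 ]), 'H-': array([0.491, 0.079, 0.034]), 'E-': array([0.549, 0.057, 0.149]), 'E+': array([0.608, 0.217, 0.149])}
rabbit_s [ 0.68524369 -0.18951458  0.        ]
lid [ 0.50075872 -0.19718481  0.        ]
knight [ 0.7701453  -0.00362192  0.        ]
bottle [0.64469287 0.38067664 0.        ] [0.63598956 0.35460278 0.        ] blue [ 0.55903736 -0.10497024  0.        ] [ 0.55428836 -0.27806178  0.        ]
```

Fitted poses:
- **Case:** yaw −0.352, cover angle about 1.06.
- **Stud:** about (0.624, 0.1205).
- **Cap:** about (0.580, −0.193).

The tool's yaw already nearly matches the case, so I'll keep it throughout. Next I'll compute the fold path.

```bash
cat >> h.py <<'E'
C=np.array([.5817,.136,0]);RC=Ro.from_euler("z",-.352).as_matrix()
def delta(T,p=None):  # cm in tool axes to reach T
    s=manip.state(); q=s["tool_rot"]; R=Ro.from_quat([q[1],q[2],q[3],q[0]]).as_matrix()
    return (R.T@(np.array(T)-(s["tool_pos"] if p is None else p))*100).round(2)
E
python3 - <<'E'
from h import *
W0=C+RC@[-.065,-.045,.215]
print(W0,delta(W0))
p=W0
for th in np.linspace(1.25,0,11):
    r=.11
    T=C+RC@[-.065+r*np.cos(th)-.005*np.sin(th)-.011,-.045,.0345+r*np.sin(th)+.005*np.cos(th)+.019]
    print(round(th,2),delta(T,p)); p=T
E
```

```text
[0.50517056 0.1161696  0.215     ] [-46.29 -39.12   3.49]
1.25 [-1.88 -0.2   5.55]
1.12 [-1.29 -0.14  0.46]
1.0 [-1.22 -0.14  0.61]
0.88 [-1.14 -0.13  0.76]
0.75 [-1.03 -0.11  0.9 ]
0.62 [-0.91 -0.1   1.02]
0.5 [-0.78 -0.09  1.13]
0.38 [-0.64 -0.07  1.22]
0.25 [-0.48 -0.05  1.29]
0.12 [-0.32 -0.03  1.34]
0.0 [-0.15 -0.01  1.37]
```

Emit:
move_arm --pt "-2.4 -2.0 0 0 0 0 -1" --pt "-2.4 -2.0 0 0 0 0 -1" --pt "-2.4 -2.0 0 0 0 0 -1" --pt "-2.4 -2.0 0 0 0 0 -1" --pt "-2.4 -2.0 0 0 0 0 -1" --pt "-2.4 -2.0 0 0 0 0 -1" --pt "-2.4 -2.0 0 0 0 0 -1" --pt "-2.4 -2.0 0 0 0 0 -1" --pt "-2.4 -2.0 0 0 0 0 -1" --pt "-2.4 -2.0 0 0 0 0 -1" --pt "-2.4 -2.0 0 0 0 0 -1" --pt "-2.4 -2.0 0 0 0 0 -1" --pt "-2.4 -2.0 0 0 0 0 -1" --pt "-2.4 -2.0 0 0 0 0 -1" --pt "-2.4 -2.0 0 0 0 0 -1" --pt "-2.4 -2.0 0 0 0 0 -1" --pt "-2.4 -2.0 0 0 0 0 -1" --pt "-2.4 -2.0 0 0 0 0 -1" --pt "-2.4 -2.0 0.5 0 0 0 -1" --pt "0 0 1 0 0 0 -1"

```text
time: 1.82
tool_pos: [0.5042, 0.1255, 0.2364]
tool_rot: [0.002, 0.123, 0.992, -0.001]
contact_force: [-0.2, -0.6, 0.1]
gripper_width: -0.001
grasp_force: 0.0
```

```bash
python3 - <<'E'
from h import *
W0=C+RC@[-.065,-.045,.215]
s=manip.state();print(delta(W0),s["tool_pos"],s["tool_rot"],s["gripper_width"],s["contact_force"],manip.tip_reach)
E
```

```text
[-0.31 -0.88  2.14] [0.5041847  0.12551728 0.23637617] [ 1.88399813e-03  1.22574109e-01  9.92457413e-01 -5.66667133e-04] -0.0007395161020291322 [-0.17086885 -0.6065899   0.08066671] 0.019
```

Emit:
move_arm --pt "-0.2 -0.4 1.9 0 0 0 -1" --pt "0 -0.4 1.9 0 0 0 -1" --pt "-0.5 -0.2 1.9 0 0 0 -1" --pt "-0.9 0 1.5 0 0 0 -1" --pt "-0.6 0 0.5 0 0 0 -1" --pt "-0.65 -0.07 0.23 0 0 0 -1" --pt "-0.65 -0.07 0.23 0 0 0 -1" --pt "-0.6 -0.07 0.3 0 0 0 -1" --pt "-0.6 -0.07 0.3 0 0 0 -1" --pt "-0.57 -0.07 0.38 0 0 0 -1" --pt "-0.57 -0.06 0.38 0 0 0 -1" --pt "-0.5 -0.06 0.45 0 0 0 -1" --pt "-0.5 -0.05 0.45 0 0 0 -1"

```text
time: 2.9
tool_pos: [0.5649, 0.0979, 0.1312]
tool_rot: [0.0, 0.12, 0.993, 0.0]
contact_force: [0.1, 1.1, 2.7]
gripper_width: 0.0
grasp_force: 0.9
```

```bash
python3 - <<'E'
from h import *
a=manip.grab_frame("scene")["img"][190:310,290:440];b=manip.grab_frame("side")["img"][115:265,250:400]
o=np.zeros((480,800,3),np.uint8)
o[:320,:400]=cv2.resize(a,(400,320));o[:400,400:]=cv2.resize(b,(400,400));cv2.imwrite("pics/f1.png",o)
th=.75;r=.11
print(delta(C+RC@[-.065+r*np.cos(th)-.005*np.sin(th)-.011,-.045,.0345+r*np.sin(th)+.005*np.cos(th)+.019]))
E
```

```text
[-0.4  -0.35 -0.22]
```

View pics/f1.png

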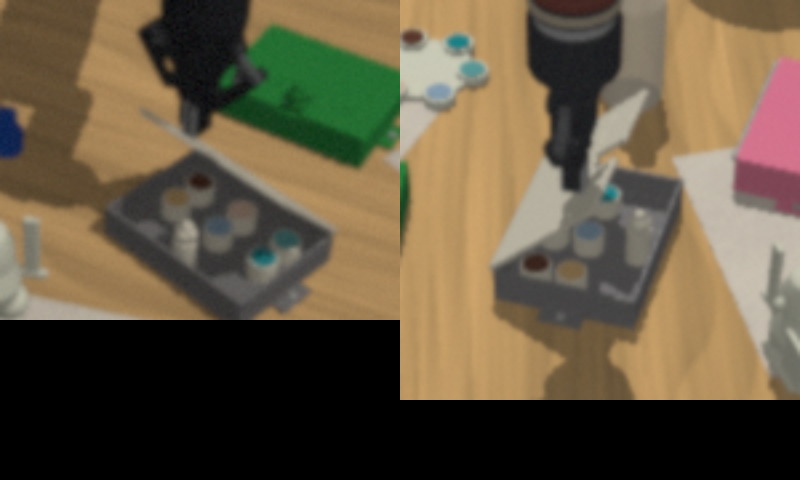

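The view shows the closed fingers (tip near (195,130) on the left, (572,185) on the right) resting on the outer face and the cover folding, about 2.7 N. I'll continue the arc.

Emit:
move_arm --pt "-0.6 -0.15 0.4 0 0 0 -1" --pt "-0.6 -0.15 0.4 0 0 0 -1" --pt "-0.45 -0.1 0.55 0 0 0 -1" --pt "-0.4 -0.05 0.55 0 0 0 -1" --pt "-0.35 -0.05 0.6 0 0 0 -1" --pt "-0.3 -0.05 0.6 0 0 0 -1" --pt "-0.25 0 0.65 0 0 0 -1" --pt "-0.25 0 0.65 0 0 0 -1" --pt "-0.15 0 0.65 0 0 0 -1" --pt "-0.15 0 0.65 0 0 0 -1" --pt "-0.1 0 0.6 0 0 0 -1" --pt "0 0 0.5 0 0 0 -1" --pt "0 0 0.3 0 0 0 -1" --pt "0 0 0.2 0 0 0 -1" --pt "0 0 0 0 0 0 -1"

```text
time: 4.25
tool_pos: [0.5976, 0.0842, 0.0585]
tool_rot: [-0.0, 0.12, 0.993, -0.0]
contact_force: [-1.3, -0.9, 3.6]
gripper_width: 0.0
grasp_force: 2.1
```

Emit:
move_arm --pt "0 0 0.1 0 0 0 -1" --pt "0 0 0.1 0 0 0 -1" --pt "0 0 0 0 0 0 -1" --pt "0 0 0 0 0 0 -1" --pt "0 0 0 0 0 0 -1"

```text
time: 4.67
tool_pos: [0.5977, 0.0842, 0.0584]
tool_rot: [-0.0, 0.12, 0.993, -0.0]
contact_force: [-6.9, -0.8, 13.9]
gripper_width: -0.003
grasp_force: 6.6
```

```bash
python3 - <<'E'
from h import *
a=manip.grab_frame("scene")["img"][190:310,290:440];b=manip.grab_frame("side")["img"][115:265,250:400]
o=np.zeros((480,800,3),np.uint8)
o[:320,:400]=cv2.resize(a,(400,320));o[:400,400:]=cv2.resize(b,(400,400));cv2.imwrite("pics/f2.png",o)
print(delta([.5797,-.193,.15]))
E
```

```text
[ -4.84 -27.36  -9.15]
```

View pics/f2.png

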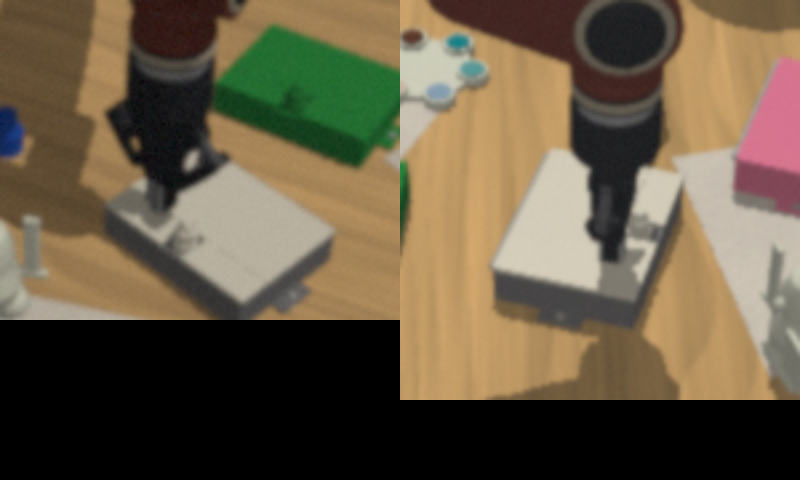

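The cover is lying shut and the stud stands in the slot at about (183,240) on the left. Next I'll lift, travel to the cap and open the jaws part way.

Emit:
move_arm --pt "0 0 -2.5 0 0 0 -1" --pt "0 0 -3 0 0 0 -1" --pt "0 0 -3 0 0 0 -1" --pt "-0.4 -2.2 -0.6 0 0 0 0.1" --pt "-0.4 -2.4 0 0 0 0 0.1" --pt "-0.4 -2.4 0 0 0 0 0.1" --pt "-0.4 -2.4 0 0 0 0 0.1" --pt "-0.4 -2.4 0 0 0 0 0.1" --pt "-0.4 -2.4 0 0 0 0 0.1" --pt "-0.4 -2.4 0 0 0 0 0.1" --pt "-0.4 -2.4 0 0 0 0 0.1" --pt "-0.4 -2.4 0 0 0 0 0.1" --pt "-0.4 -2.4 0 0 0 0 0.1" --pt "-0.4 -2.2 0 0 0 0 0.1" --pt "-0.4 -1.4 0 0 0 0 0.1" --pt "0 0 0 0 0 0 0.1" --pt "0 0 0 0 0 0 0.1"

```text
time: 6.18
tool_pos: [0.5788, -0.1934, 0.1467]
tool_rot: [-0.0, 0.121, 0.993, 0.0]
contact_force: [0.1, 1.1, 0.0]
gripper_width: 0.548
grasp_force: 0.0
```

```bash
cat >> h.py <<'E'
def wray(f,uv):
    m=f["mtx"]; v=np.array([uv[0]-m[0,2],uv[1]-m[1,2]]); r=np.hypot(*v); a=r/m[0,0]
    d=f["R"].T@np.r_[np.sin(a)*v/r,np.cos(a)]; return -f["R"].T@f["t"],d
def wz(f,uv,z):
    c,d=wray(f,uv); return c+d*(z-c[2])/d[2]
def wproj(f,X):
    p=f["R"]@np.array(X)+f["t"]; a=np.arctan2(np.hypot(p[0],p[1]),p[2]); n=p[:2]/np.hypot(p[0],p[1])
    return f["mtx"][:2,2]+f["mtx"][0,0]*a*n
E
python3 - <<'E'
from h import *
import pickle
f=manip.grab_frame("wrist"); pickle.dump(f,open("W1.pkl","wb"))
u=wproj(f,[.5797,-.193,.03]); print(u, manip.state()["tool_pos"],manip.state()["gripper_width"])
x,y=(u-[100,75]).astype(int); x=max(0,min(x,440));y=max(0,min(y,330)); print(x,y)
cv2.imwrite("pics/w1.png",cv2.resize(f["img"][y:y+150,x:x+200],None,fx=4,fy=4,interpolation=cv2.INTER_CUBIC))
E
```

```text
[322.35223877 246.38860977] [ 0.57887572 -0.19274814  0.14673207] 0.5477583242096852
222 171
```

View pics/w1.png

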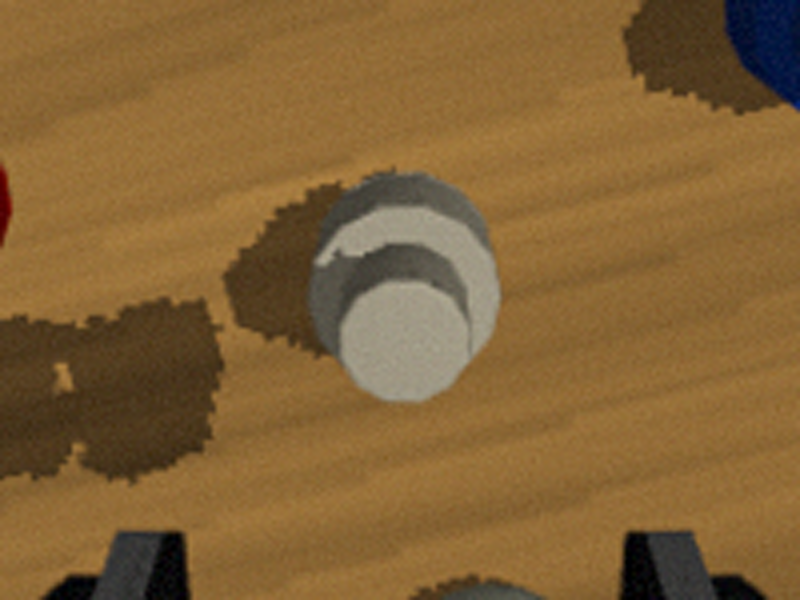

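The wrist crop shows the knob top centred at (405,341), midway between the finger inner edges at 187 and 625.

```bash
python3 - <<'E'
from h import *
import pickle
f=pickle.load(open("W1.pkl","rb")); w=lambda x,y:(222+x/4-.375,171+y/4-.375)
p=wz(f,w(405,341),.048); print(p,wz(f,w(405,297),.026)); print(delta([p[0],p[1],.0475]))
E
```

```text
[ 0.57993541 -0.19272943  0.048     ] [ 0.58005305 -0.19271092  0.026     ]
[-0.11  0.02  9.92]
```

Emit:
move_arm --pt "-0.1 0 1.5 0 0 0 0.1" --pt "0 0 1.5 0 0 0 0.1" --pt "0 0 1.5 0 0 0 0.1" --pt "0 0 1.5 0 0 0 0.1" --pt "0 0 1.5 0 0 0 0.1" --pt "0 0 1.2 0 0 0 0.1" --pt "0 0 0.8 0 0 0 0.1" --pt "0 0 0.4 0 0 0 0.1" --pt "0 0 0 0 0 0 0.1" --pt "0 0 0 0 0 0 -1" --pt "0 0 0 0 0 0 -1" --pt "0 0 0 0 0 0 -1" --pt "0 0 0 0 0 0 -1" --pt "0 0 0 0 0 0 -1" --pt "0 0 0 0 0 0 -1"

```text
time: 7.48
tool_pos: [0.5809, -0.1941, 0.0495]
tool_rot: [0.001, 0.12, 0.993, -0.0]
contact_force: [0.5, 0.3, 5.0]
gripper_width: 0.226
grasp_force: 58.9
```

Emit:
move_arm --pt "0 0 -1 0 0 0 -1" --pt "0 0 -2 0 0 0 -1" --pt "0 0 -2.5 0 0 0 -1" --pt "0 0 -2.5 0 0 0 -1" --pt "0 0 -2 0 0 0 -1" --pt "0.2 2 -1 0 0 0 -1" --pt "0.25 2.4 0 0 0 0 -1" --pt "0.25 2.4 0 0 0 0 -1" --pt "0.25 2.4 0 0 0 0 -1" --pt "0.25 2.4 0 0 0 0 -1" --pt "0.25 2.4 0 0 0 0 -1" --pt "0.25 2.4 0 0 0 0 -1" --pt "0.25 2.4 0 0 0 0 -1" --pt "0.25 2.4 0 0 0 0 -1" --pt "0.25 2.4 0 0 0 0 -1" --pt "0.25 2.4 0 0 0 0 -1" --pt "0.25 2.4 0 0 0 0 -1" --pt "0.25 2.0 0 0 0 0 -1" --pt "0.1 1.0 0 0 0 0 -1" --pt "0 0 0 0 0 0 -1"

```text
time: 9.15
tool_pos: [0.6225, 0.1209, 0.158]
tool_rot: [-0.0, 0.119, 0.993, 0.0]
contact_force: [0.1, 0.0, -0.6]
gripper_width: 0.228
grasp_force: 58.7
```

```bash
python3 - <<'E'
from h import *
print(delta([.624,.1205,.122]),manip.state()["tool_pos"],manip.state()["grasp_force"],manip.state()["gripper_width"])
E
```

```text
[-0.16 -0.    3.6 ] [0.62247226 0.12088351 0.15799714] 58.70262265205383 0.22840235065819217
```

Emit:
move_arm --pt "-0.1 0 1.2 0 0 0 -1" --pt "0 0 1.2 0 0 0 -1" --pt "0 0 0.8 0 0 0 -1" --pt "0 0 0 0 0 0 -1" --pt "0 0 0 0 0 0 -1"

```text
time: 9.57
tool_pos: [0.6228, 0.118, 0.1243]
tool_rot: [-0.002, 0.121, 0.993, -0.0]
contact_force: [-0.1, -0.3, -0.3]
gripper_width: 0.233
grasp_force: 58.7
```

```bash
python3 - <<'E'
from h import *
import pickle
S=manip.grab_frame("scene");D=manip.grab_frame("side");W=manip.grab_frame("wrist");pickle.dump((S,D,W),open("G.pkl","wb"))
print(manip.state()["tool_pos"])
o=np.zeros((400,800,3),np.uint8)
for i,f in enumerate((S,D)):
    u=proj(f,[.624,.1205,.07]); x,y=(u-25).astype(int); print(x,y)
    o[:,400*i:400*i+400]=cv2.resize(f["img"][y:y+50,x:x+50],None,fx=8,fy=8,interpolation=cv2.INTER_CUBIC)
cv2.imwrite("pics/g.png",o)
E
```

```text
[0.62412684 0.11860224 0.12657498]
334 244
314 166
```

View pics/g.png

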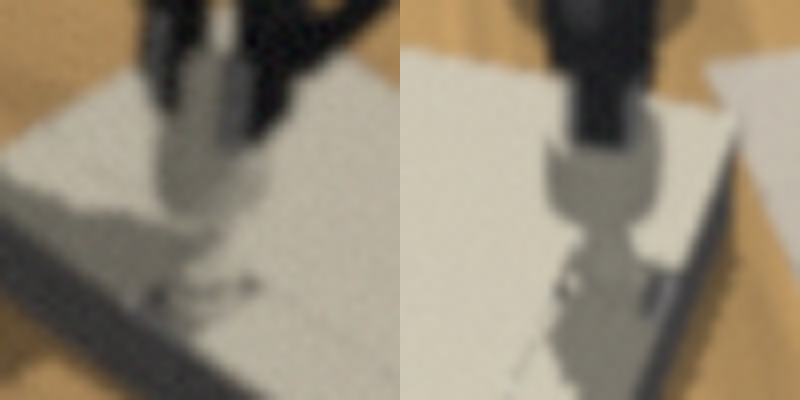

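The crops show the cap in the fingers directly above the stud. In the scene panel the skirt centre is at about x=212 against the stud at about 208. In the side panel it is about 602 against 608. I'll refine these skirt edges in code.

```bash
python3 - <<'E'
from h import *
import pickle
S,D,W=pickle.load(open("G.pkl","rb")); F=pickle.load(open("F.pkl","rb"))
g=lambda f:cv2.cvtColor(f["img"],cv2.COLOR_BGR2GRAY).astype(float)
print("scene cap cols350-372",g(S)[264:268,350:373].mean(0).round())
print("side cap cols 328-352",g(D)[187:191,328:353].mean(0).round())
print("scene stud F cols350-370",g(F["scene"])[274:280,350:371].mean(0).round())
print("side stud F cols330-350",g(F["side"])[198:206,330:351].mean(0).round())
# vertical direction in px at stud, and Jacobian px per mm
for f in(S,D):
    b=proj(f,[.624,.1205,.05]);print(b,proj(f,[.624,.1205,.085])-b,proj(f,[.634,.1205,.05])-b,proj(f,[.624,.1305,.05])-b)
E
```

```text
scene cap cols350-372 [174. 170. 159. 130. 105. 100. 102. 103. 105. 104. 106. 109. 115. 123.
 132. 140. 147. 157. 170. 174. 176. 176. 176.]
side cap cols 328-352 [198. 197. 196. 185. 145. 117. 113. 114. 116. 116. 118. 118. 119. 118.
 116. 116. 114. 123. 157. 187. 196. 196. 196. 195. 178.]
scene stud F cols350-370 [ 70.  66.  61.  59.  64.  83. 100. 117. 131. 140. 146. 149. 148. 134.
 101.  76.  78.  86.  85.  83.  82.]
side stud F cols330-350 [ 85.  94. 102. 106. 114. 125. 118. 114. 116. 118. 118. 117. 116. 116.
 113. 109. 106. 101.  88.  73.  66.]
[359.3181119  275.71436891] [  0.96446459 -10.65817901] [-1.67786643  2.58703649] [3.826784   1.36397921]
[339.21183691 197.67369493] [  0.48098641 -11.07818067] [ 4.19203811 -0.10885775] [-0.29279995 -2.831354  ]
```

Both views agree that the cap is about 1.9 mm short in x and 2 mm short in y. I'll correct that and start down.

Emit:
move_arm --pt "-0.15 0.25 0 0 0 0 -1" --pt "0 0 0 0 0 0 -1" --pt "0 0 0.6 0 0 0 -1" --pt "0 0 0.4 0 0 0 -1" --pt "0 0 0.4 0 0 0 -1" --pt "0 0 0.3 0 0 0 -1" --pt "0 0 0 0 0 0 -1" --pt "0 0 0 0 0 0 -1"

```text
time: 10.38
tool_pos: [0.6255, 0.121, 0.1085]
tool_rot: [-0.0, 0.12, 0.993, -0.0]
contact_force: [-0.1, 0.2, -0.2]
gripper_width: 0.23
grasp_force: 58.7
```

```bash
python3 - <<'E'
from h import *
import pickle
S=manip.grab_frame("scene");D=manip.grab_frame("side");s=manip.state();print(s["tool_pos"],s["contact_force"])
g=lambda f:cv2.cvtColor(f["img"],cv2.COLOR_BGR2GRAY).astype(float)
print(g(S)[268:272,350:373].mean(0).round())
print(g(D)[191:195,328:353].mean(0).round())
o=np.zeros((500,800,3),np.uint8)
for i,f in enumerate((S,D)):
    u=proj(f,[.624,.1205,.065]); x,y=(u-25).astype(int); print(x,y)
    c=f["img"][y:y+50,x:x+40]; c=(255*(np.clip(c/200.,0,1))**.6).astype(np.uint8)
    o[:,400*i:400*i+400]=cv2.resize(c,None,fx=10,fy=10,interpolation=cv2.INTER_CUBIC)
cv2.imwrite("pics/g2.png",o)
E
```

```text
[0.62590909 0.12105027 0.10921526] [ 0.02953443 -0.43504781 -0.09729531]
[170. 170. 162. 141. 113. 100. 101. 102. 103. 104. 104. 100.  96. 102.
 113. 128. 138. 152. 166. 174. 174. 177. 177.]
[199. 199. 199. 196. 180. 139. 114. 114. 115. 117. 118. 118. 119. 119.
 118. 117. 114. 114. 131. 172. 194. 197. 190. 156. 103.]
334 246
314 167
```

View pics/g2.png

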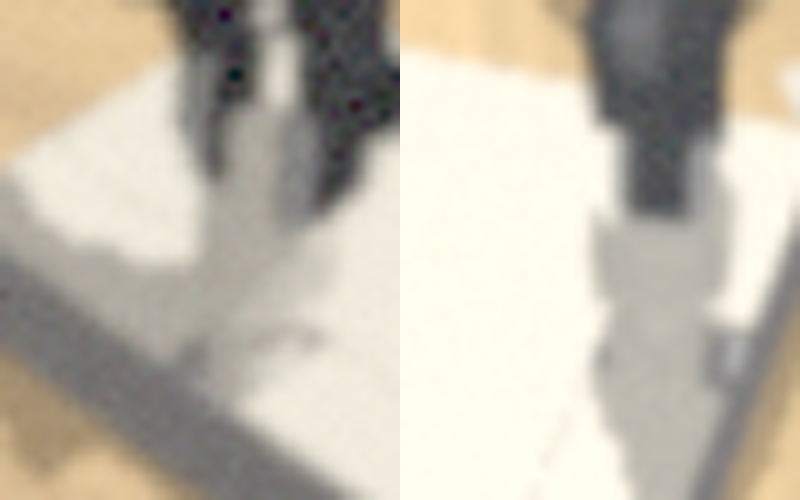

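The skirt now surrounds the stud tip with no side force; the side-panel centre is at column 339.5 against an expected 339.4. I'll press down now.

Emit:
move_arm --pt "0 0 0.2 0 0 0 -1" --pt "0 0 0.2 0 0 0 -1" --pt "0 0 0.2 0 0 0 -1" --pt "0 0 0.2 0 0 0 -1" --pt "0 0 0 0 0 0 -1" --pt "0 0 0 0 0 0 -1"

```text
time: 10.98
tool_pos: [0.626, 0.1209, 0.1014]
tool_rot: [0.0, 0.12, 0.993, -0.0]
contact_force: [-0.9, -0.7, 1.8]
gripper_width: 0.23
grasp_force: 59.0
```

Emit:
move_arm --pt "0 0 0.2 0 0 0 -1" --pt "0 0 0.2 0 0 0 -1" --pt "0 0 0.2 0 0 0 -1" --pt "0 0 0 0 0 0 -1" --pt "0 0 0 0 0 0 -1"

```text
time: 11.4
tool_pos: [0.6271, 0.1209, 0.0983]
tool_rot: [0.001, 0.12, 0.993, -0.0]
contact_force: [-3.8, -1.6, 9.3]
gripper_width: 0.231
grasp_force: 59.8
```

Emit:
move_arm --pt "0.1 -0.05 0.1 0 0 0 -1" --pt "0 0 0.2 0 0 0 -1" --pt "0 0 0.2 0 0 0 -1" --pt "0 0 0.2 0 0 0 -1" --pt "0 0 0 0 0 0 -1" --pt "0 0 0 0 0 0 -1"

```text
time: 11.9
tool_pos: [0.6251, 0.1208, 0.0894]
tool_rot: [0.0, 0.12, 0.993, -0.0]
contact_force: [-3.1, -0.4, 9.0]
gripper_width: 0.232
grasp_force: 60.2
```

Emit:
move_arm --pt "0.05 0 0.1 0 0 0 -1" --pt "0 0 0.1 0 0 0 -1" --pt "0 0 0 0 0 0 -1" --pt "0 0 0 0 0 0 -1" --pt "0 0 0 0 0 0 -1" --pt "0 0 0 0 0 0 -1"

```text
time: 12.4
tool_pos: [0.6253, 0.1208, 0.0894]
tool_rot: [0.001, 0.12, 0.993, -0.0]
contact_force: [-6.8, -1.5, 15.6]
gripper_width: 0.236
grasp_force: 60.8
```

```bash
python3 - <<'E'
from h import *
for i in range(3):
    S=manip.grab_frame("scene");D=manip.grab_frame("side");s=manip.state();print(s["tool_pos"],s["contact_force"],s["ft_torque"])
g=lambda f:cv2.cvtColor(f["img"],cv2.COLOR_BGR2GRAY).astype(float)
print(proj(S,[.624,.1205,.04]),proj(S,[.624,.1205,.053]),proj(D,[.624,.1205,.04]),proj(D,[.624,.1205,.053]))
o=np.zeros((500,800,3),np.uint8)
for i,f in enumerate((S,D)):
    x,y=[(334,246),(314,167)][i]
    c=f["img"][y:y+50,x:x+40]; c=(255*(np.clip(c/200.,0,1))**.6).astype(np.uint8)
    o[:,400*i:400*i+400]=cv2.resize(c,None,fx=10,fy=10,interpolation=cv2.INTER_CUBIC)
cv2.imwrite("pics/g3.png",o)
E
```

```text
[0.62528876 0.12081051 0.08939741] [-5.3761171  -1.52571146 15.53868555] [-0.35380671  1.09444033 -0.00534835]
[0.62530451 0.12080385 0.08938688] [-6.19829933 -0.9795595  15.95962005] [-0.29647631  1.05948875 -0.03704489]
[0.62527307 0.12081058 0.08936947] [-5.67220669 -1.37054819 16.19057487] [-0.33144076  1.06538506  0.0149456 ]
[359.04958791 278.68179434] [359.39926784 274.81752465] [339.07771839 200.76274108] [339.25235406 196.74049526]
```

View pics/g3.png

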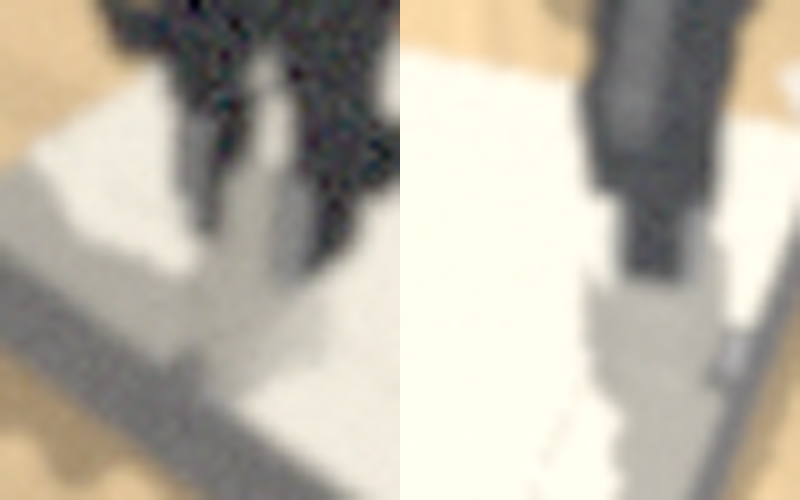

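The cap dropped about 9 mm past the barbs and stopped hard at TCP z = 0.0894, which matches home. The cover is flat and the push holds steady at about 16 N, so I'm handing in.

```bash
python3 -c "
from plant import manip
print(manip.job_done())"
```

```text
the job is handed in; nothing more can be done
None
```

The cover is shut and the cap is snapped home on the stud, with the fingers still pressing it at about 16 N; I handed the job in at about 12.7 s, and the hand-in gave no verdict.

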